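# Tighten the disc's locking ring with the two-pin spanner

### The arm

A 6-joint arm with a two-finger parallel gripper is mounted at the origin on the work surface. World frame = base frame: x ahead of the robot, y to its left, z up, the work surface at z = 0. Lengths are in m, angles in rad, forces in N, time in s.
With the tool pointing down it reaches from about 0.425 to 0.95 m from the base axis. Payload 3.5 kg.
Tool frame: the origin (TCP) lies on the centre line of the jaws, within the pads' length; the fingertips stand 17 mm ahead of it and the grasp point (between the pads) lies 2 mm behind it; z points along the fingers, y is the line along which they close (so a half turn about z gives the same grasp; the last joint's range is limited). The gripper opens to 85 mm and grips with 20 to 120 N. Pads are 22 mm wide; open, the fingers measure 114 mm over their backs; the gripper's body (76 mm by 85 mm) begins 54 mm behind the grasp point. The pads swing forward as they close: fully open they stand 13 mm farther back than shut.
Start: joints at [-1.357, 0.286, 1.577, -0, 1.279, -0.15], TCP at [0.24, -0.631, 0.248] pointing down, gripper open.
Joint ranges: [-2.77, 2.77], [-0.9, 2.22], [0.21, 2.48], [-1.53, 4.67], [0.24, 2.81], [-2.84, 2.84]. Speed limits (rad/s): [2.79, 2.79, 3.14, 3.14, 3.14, 3.14].

### API

Orientations are given as a unit quaternion [x, y, z, w].
In Python, from plant import ctrl gives the robot as it stands. The module is installed in compiled form; this text tells all that it offers.
- The arm moves only by the tool drive_tool, never from a script. Its argument "moves" is a list of rows, each a list of 3 entries, a list of its own where there are three numbers: the turn, a rotation vector about the tool's x, y, z in rad, then the shift along the tool's x, y, z in m, then the finger opening in m, from 0 to 0.0854. A call has 1 to 5 rows; each row shifts and turns the commanded pose from where the row before left it, along the tool's axes as they then stand; what a row does not reach is not made up. A row lasts 1/8 s, in which the tool goes at most 62.5 mm and 10.7 degrees, less where a joint would pass 70% of its speed; a pose out of reach is approached as far as the arm can. A call with a gripper value outside its range is refused whole. The fingers move at their own pace and stop on an object; "grip_force" is the grip in N (left out, the last holds). Time passes only in rows, so rows that do not move let the fingers close. It gives the time, the measured TCP pose, the force, the opening and the grip force at its end, in the units of the state.
- ctrl.get_state(): the state, without advancing time (a new reading comes with each control period).
- ctrl.read_camera(name): name is "scene" or "side" or "wrist"; returns a dict with "image" (420x560x3 uint8, red, green, blue), "fx", "fy", "cx", "cy" (pixels), "dist" ([k1, k2, p1, p2, k3] as OpenCV has them; the pictures are not rectified), "R" (3x3) and "t" (3): a world point X has camera coordinates R X + t. Camera axes: x right, y down, z forward; pixel columns grow to the right and rows downward; lengths in m; the calibration is good to about 2 mm. A picture is of the moment at which its call begins. There is no depth.
- ctrl.sign_off(): hands the job in; it is judged then, once.
The state is a dict: "time": time; "qpos": joint angles; "dq": joint speeds; "joint_efforts": joint torques, N m; "eef_pos": TCP position; "tcp_rot": TCP orientation; "contact_force": force on the tool from outside, world axes, zero at the start; "wrist_torque": the same for the moment, N m; "opening": opening from 0.0 (shut) to 1.0 (fully open); "finger_force": force on a finger pad.
Only numpy, scipy, OpenCV 4.12 (cv2) and the standard library are available. Lean on these libraries where they do the work, as an engineer would, in place of code of your own. Each camera call takes 0.05 s, during which the arm holds its last target. There are 200 camera calls.

### The job

The locking ring sunk in the middle of the edge-finishing machine's leaning disc is loose: take the two-pin spanner from its rest, push both pins fully into the ring's two holes, and turn the ring clockwise (looking at its face) up to its stop, where the red mark on the ring meets the red mark on the disc. Then put the spanner back on its rest, upright between the yellow cheeks as it stood before, and let go. Do not disturb the tin, wax, brush and file on the bench.

Things in the scene. Friction and masses are not known exactly. Their poses are not given: they have to be found in the camera images.
- ring_face (a point): Centre of the aluminium locking ring's face (ring 92 mm across, dark middle), about 150 mm above the bench. z: out of the face along the turning axis, 0.47 rad (27 deg) from vertical; x: through both holes, turning with the ring. Two round holes 12 mm wide, 12 mm deep, centred 30 mm either side along x (spanner fits either way round). Red mark on the rim at +x.
- machine: Fixed edge-finishing machine: red frame 150 x 130 mm, grey disc 160 mm across leaning towards its own -x side; origin on the bench straight below ring_face; highest edge 192 mm up. The ring sits in a round recess 100 mm across in the disc, its face 6 mm below the disc's. The ring's red mark meets the disc's when tight.
- lock_ring (a joint): Turn of the locking ring in rad: grows as it turns clockwise seen from in front of its face (that is, about its -z); the solid stop (ring tight, red marks in line) is at 1.15. It starts loose, between 0 and 0.45, turns with steady friction (about 0.25 N m) and stays where it is left.
- spanner_grip (a point): Centre of the spanner's red grip (36 mm along x, 26 mm along y, 64 mm high along z; free on all sides). The spanner's z points up the grip, away from the pins; x runs along the steel bar, through both pins. It is the same either way round. Mass about 0.35 kg, 98 mm long in all.
- spanner_foot (a point): Centre of the underside of the spanner's steel bar, 56 mm below spanner_grip on the same axis, same axes. Bar 84 mm (x) by 22 mm, 14 mm thick; grip begins 24 mm above here. Two round pins, 8 mm thick with tapered tips, stick out 10 mm below, 30 mm either side of here along x. With the pins fully home this point lies on ring_face.
- rest_seat (a point): Middle of the flat seat of the fixed black rest, 28 mm above the bench, z up. The bar sits here between two yellow outward-leaning cheeks (about 27 mm apart at the seat, 12 mm high); the seat is 40 mm long along x and the pins hang free past its ends. Stored: spanner upright, spanner_foot here, its x along this x, either way round.
- tin: Open steel tin, 100 mm wide, 42 mm high; origin at its underside. Leave alone.
- wax: Yellow block of wax, 60 x 95 x 35 mm; origin at its underside. Leave alone.
- brush: Brass brush with green back, 55 x 110 x 38 mm; origin at its underside. Leave alone.
- file: Flat file with yellow handle, 215 mm long along its x, 26 mm wide, 16 mm high; origin at its underside. Leave alone.
Things that resemble listed ones, but are neither listed nor needed, are in the scene too. Several things look just like the part that bears rest_seat: the one meant starts farthest to the robot's left. Leave any blue or white look-alike of the part that bears spanner_grip alone.

How it is judged:
On the way, in this order (a step that is already met when the one before it is completed fails the run):
1. both pins of the spanner fully in the ring's holes, the ring still loose (distance between spanner_foot and ring_face below 0.006 m and angle between the x axis of spanner_foot and the x axis of ring_face, either way round below 0.15 rad and value of joint lock_ring below 0.7 rad), for 0.2 s.
2. the ring turned to its stop with the spanner still engaged (distance between spanner_foot and ring_face below 0.008 m and value of joint lock_ring above 1.1 rad), for 0.2 s.
At the end, for the whole second after the job is handed in: The ring is at its stop (1.15 rad) to within 0.05 rad, and the spanner stands released on its rest: upright within 0.12 rad, along the rest within 0.25 rad, its underside within 12 mm of the middle of the seat (value of joint lock_ring above 1.1 rad and distance between spanner_foot and rest_seat below 0.012 m and angle between spanner_foot's own z axis and vertical below 0.12 rad and angle between the x axis of spanner_foot and the x axis of rest_seat, either way round below 0.25 rad); the robot touches nothing.
It fails at once if a bystander (tin, wax, brush or file) moved more than 25 mm (distance of any of tin, wax, brush, file from where it was at the start of the episode above 0.025 m).
It also fails if it takes over 67 s, if anything falls off the work surface, if the arm or the gripper's body presses on something with over 40 N, if the wrist force passes 120 N, or if a joint passes its speed limit or range.

## Working session

There is one attempt and no reset: what is moved stays moved. The work goes in short steps, Python scripts to look and compute and a tool call to move; the robot and the scene stay as the last step left them, time stands still between calls to the robot, and variables do not carry over. Pictures are saved under pics/ and viewed, at most 10 in all, crops included, and the job is handed in when it is done.

Besides the shell and the picture viewer there is one more tool, called after "Emit:" as a command line: name --argument value ..., lists and objects as JSON in quotes. drive_tool: Moves the arm, as the interface text tells. Its arguments: {"type":"object","properties":{"moves":{"type":"array","items":{"type":"array"}},"grip_force":{"type":"number"}},"required":["moves"]}

```bash
mkdir -p pics; cat > h.py <<'E'
import numpy as np, cv2, pickle
from plant import ctrl
def K(c): return np.array([[c["fx"],0,c["cx"]],[0,c["fy"],c["cy"]],[0,0,1.]])
def ray(c,p):
    u=cv2.undistortPoints(np.array([[p]],float),K(c),np.array(c["dist"],float))[0,0]
    R=np.array(c["R"]);o=-R.T@np.array(c["t"]);d=R.T@np.array([u[0],u[1],1.]);return o,d/np.linalg.norm(d)
def onz(c,p,z):
    o,d=ray(c,p);return o+d*(z-o[2])/d[2]
def tri(*cps):
    A=np.zeros((3,3));b=np.zeros(3)
    for c,p in cps:
        o,d=ray(c,p);M=np.eye(3)-np.outer(d,d);A+=M;b+=M@o
    return np.linalg.solve(A,b)
def proj(c,X):
    X=np.array(X,float).reshape(-1,3);r,_=cv2.Rodrigues(np.array(c["R"]));return cv2.projectPoints(X,r,np.array(c["t"],float),K(c),np.array(c["dist"],float))[0][:,0]
def shot(n,f):
    c=ctrl.read_camera(n);cv2.imwrite(f"pics/{f}.png",c["image"][:,:,::-1]);pickle.dump(c,open(f"pics/{f}.pkl","wb"));return c
def load(f): return pickle.load(open(f"pics/{f}.pkl","rb"))
E
python3 - <<'E'
from h import *
for n in ("scene","side","wrist"):
    c=shot(n,n+"0"); print(n,-np.array(c["R"]).T@c["t"],np.array(c["R"])[2])
print(ctrl.get_state())
a=[cv2.imread(f"pics/{n}0.png") for n in("scene","side")]
E
```

```text
scene [ 1.00379834 -0.73907017  1.04395475] [-0.34519017  0.54461325 -0.76435604]
side [0.55420765 0.81338102 0.63685608] [ 0.03780116 -0.8629105  -0.50394101]
wrist [ 0.30475333 -0.60597103  0.37352484] [-0.25486096 -0.0949991  -0.96229988]
{'time': 0.15, 'qpos': array([-1.35702207e+00,  2.87012816e-01,  1.57783657e+00,  1.47320673e-05,
        1.27857661e+00, -1.50001204e-01]), 'dq': array([-0.00112863, -0.00375382, -0.0039263 ,  0.0002391 , -0.00164405,
       -0.0010466 ]), 'joint_efforts': array([ 3.97990279e-04, -4.06606078e+01, -2.93140662e+01, -1.47116152e-04,
        3.94613977e-03, -1.77219630e-05]), 'eef_pos': array([ 0.24009723, -0.63035034,  0.24723337]), 'tcp_rot': array([ 9.83503953e-01,  1.80884314e-01, -2.21761969e-05, -9.16427597e-04]), 'contact_force': array([ 0.57513287, -1.61141107, -1.31184477]), 'wrist_torque': array([ 0.02496896, -0.06707366, -0.00148987]), 'finger_force': 0.0, 'opening': 1.0003968951965552}
```

View pics/scene0.png

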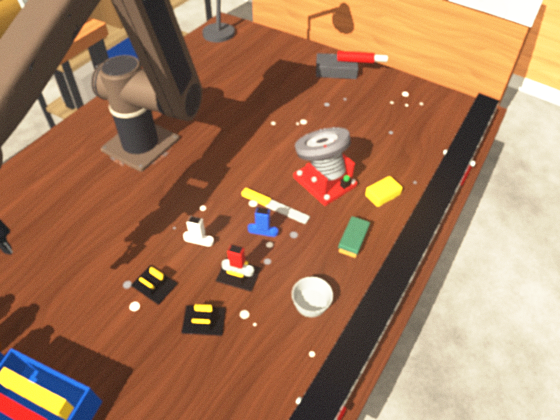

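View pics/side0.png

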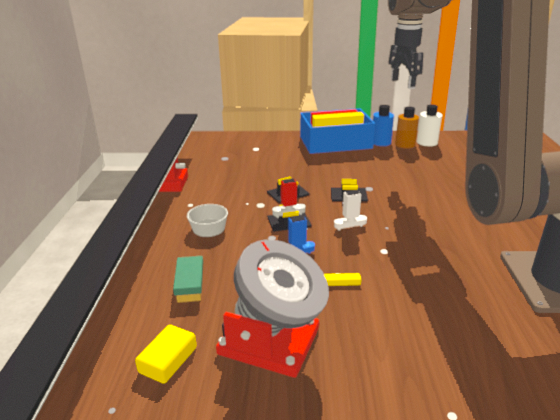

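The scene view shows the red spanner at (237,260), the white look-alike at (198,232) and the blue one at (263,224). The rests are at (238,272), (153,284) and (203,318), and the machine disc is at (322,143). In the side view the red spanner is at (289,192) and the ring at (284,279), with red marks near (267,246) and (259,268). I'll measure coarsely and make one close crop.

```bash
python3 - <<'E'
from h import *
s,d=load("scene0"),load("side0")
for n,p in (("restA",(238,276)),("restB",(153,285)),("restC",(203,320))): print(n,onz(s,p,0.014))
def red(c,box):
    x0,y0,x1,y1=box;h=cv2.cvtColor(c["image"],cv2.COLOR_RGB2HSV)[y0:y1,x0:x1]
    m=(((h[...,0]<6)|(h[...,0]>172))&(h[...,1]>170)&(h[...,2]>70)).astype(np.uint8)
    ys,xs=np.nonzero(m);print(len(xs),xs.min()+x0,xs.max()+x0,ys.min()+y0,ys.max()+y0);return xs.mean()+x0,ys.mean()+y0
a=red(s,(220,240,255,275));b=red(d,(275,170,305,210));print(a,b,"grip",tri((s,a),(d,b)))
print("ring",tri((s,(322,141)),(d,(284,279))))
i=s["image"][190:300,170:290];j=d["image"][225:330,225:340]
i=cv2.resize(i,(400,400*110//120),interpolation=3);j=cv2.resize(j,(400,366),interpolation=3)
cv2.imwrite("pics/crop1.png",np.hstack([i,j])[:,:,::-1])
E
```

```text
restA [ 0.58333595 -0.24701879  0.014     ]
restB [ 0.41634869 -0.38871044  0.014     ]
restC [ 0.58456776 -0.39566041  0.014     ]
241 227 244 246 267
349 281 296 181 205
(np.float64(236.0), np.float64(257.6099585062241)) (np.float64(288.4670487106017), np.float64(193.41547277936962)) grip [ 0.57472295 -0.2382321   0.08127448]
ring [0.57587889 0.18849416 0.14782451]
```

View pics/crop1.png

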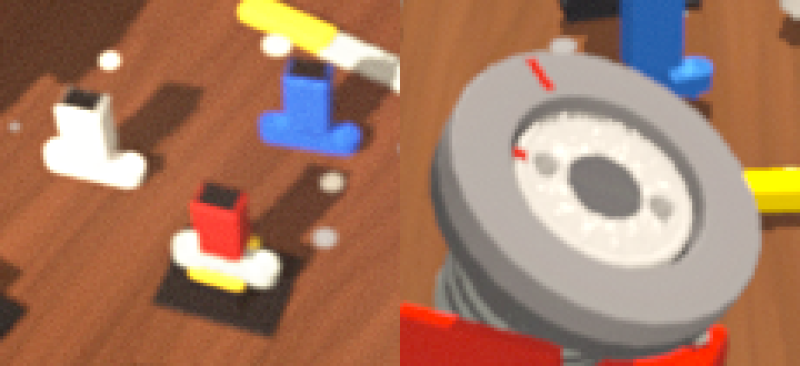

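The crop confirms it: red spanner at scene px (236,258), standing between yellow cheeks on rest A. That rest is the farthest left, at y≈-0.24. The ring holes are at side px (267,272) and (300,284), the ring mark is by (259,269), and the disc mark is by (265,246).

```bash
cat >> h.py <<'E'
from scipy.spatial.transform import Rotation as Ro
def pose():
    s=ctrl.get_state();return np.array(s["eef_pos"]),Ro.from_quat(s["tcp_rot"])
def frame(x,z):
    z=np.array(z,float);z/=np.linalg.norm(z);x=np.array(x,float);x-=z*(x@z);x/=np.linalg.norm(x)
    return Ro.from_matrix(np.c_[x,np.cross(z,x),z])
def go(P,R):
    p,r=pose();q=r.inv()*R
    print("turn(tool)",q.as_rotvec().round(3),"shift before turn",r.inv().apply(P-p).round(4),"after turn",R.inv().apply(P-p).round(4))
E
python3 - <<'E'
from h import *
s,d=load("scene0"),load("side0")
a=onz(s,(225.5,263.5),.037);b=onz(s,(249.5,271),.037);print(a,b,np.arctan2(*(b-a)[1::-1]))
h1=(266.7,271.8);h2=(300,284.4)
for p in((255,225),(263,235)):print("blue",onz(s,p,.02))
P=np.array([0.575,-.24,.27]);x=(b-a)
for k in(1,-1):
  go(P,frame(k*x,[0,0,-1])); go(P,frame(np.cross([0,0,1],k*x),[0,0,-1]))
c=load("wrist0");p,r=pose();R=np.array(c["R"]);o=-R.T@c["t"]
print("cam in tool",r.inv().apply(o-p), "look",r.inv().apply(R[2]),"imgx",r.inv().apply(R[0]),c["fx"])
E
```

```text
[ 0.54389424 -0.24478516  0.037     ] [ 0.60864279 -0.2299458   0.037     ] 0.22529367466039205
blue [ 0.52917514 -0.08845929  0.02      ]
blue [ 0.56711829 -0.10540913  0.02      ]
turn(tool) [-0.002 -0.     0.138] shift before turn [ 0.4519 -0.2457 -0.0222] after turn [ 0.4136 -0.3057 -0.0228]
turn(tool) [-1.000e-03 -2.000e-03 -1.432e+00] shift before turn [ 0.4519 -0.2457 -0.0222] after turn [ 0.3057  0.4136 -0.0228]
turn(tool) [ 0.000e+00 -3.000e-03 -3.003e+00] shift before turn [ 0.4519 -0.2457 -0.0222] after turn [-0.4136  0.3057 -0.0228]
turn(tool) [-2.000e-03  1.000e-03  1.709e+00] shift before turn [ 0.4519 -0.2457 -0.0222] after turn [-0.3057 -0.4136 -0.0228]
cam in tool [ 6.91356549e-02 -7.90141850e-06 -1.26271759e-01] look [-2.72261126e-01 -1.55001421e-04  9.62223391e-01] imgx [-4.45469559e-05  9.99999988e-01  1.48482167e-04] 370.0185478092143
```

Emit:
drive_tool --moves '[[[0, 0, 0], [0.045, -0.025, -0.002], 0.085], [[0, 0, 0], [0.045, -0.025, -0.002], 0.085], [[0, 0, 0], [0.045, -0.025, -0.002], 0.085], [[0, 0, 0], [0.045, -0.025, -0.002], 0.085], [[0, 0, 0], [0.045, -0.025, -0.002], 0.085]]'

```text
time: 0.78
eef_pos: [0.4068, -0.4324, 0.258]
tcp_rot: [0.984, 0.181, -0.0, -0.0]
contact_force: [1.3, -0.2, 0.3]
opening: 0.992
finger_force: 0.0
```

Emit:
drive_tool --moves '[[[0, 0, 0], [0.045, -0.025, -0.002], 0.085], [[0, 0, 0], [0.045, -0.025, -0.002], 0.085], [[0, 0, 0], [0.045, -0.025, -0.002], 0.085], [[0, 0, 0], [0.045, -0.025, -0.002], 0.085], [[0, 0, 0.138], [0.045, -0.025, -0.002], 0.085]]'

```text
time: 1.4
eef_pos: [0.5725, -0.2355, 0.268]
tcp_rot: [0.994, 0.111, -0.0, -0.0]
contact_force: [0.2, -0.1, 0.9]
opening: 0.991
finger_force: 0.0
```

Emit:
drive_tool --moves '[[[0, 0, 0], [0, 0, 0], 0.085], [[0, 0, 0], [0, 0, 0], 0.085]]'

```text
time: 1.65
eef_pos: [0.5714, -0.2371, 0.2678]
tcp_rot: [0.994, 0.113, -0.001, -0.0]
contact_force: [0.9, -0.1, 0.6]
opening: 0.998
finger_force: 0.0
```

```bash
python3 - <<'E'
from h import *
c=shot("wrist","w1");print(pose()[0],ctrl.get_state()["qpos"])
print(proj(c,[[.575,-.24,.084],[.575,-.24,.116],[.544,-.245,.037],[.609,-.23,.037]]))
E
```

```text
[ 0.57116389 -0.23764135  0.26786808] [-5.57936511e-01  1.49774967e-01  1.70131733e+00 -4.82476274e-04
  1.29135493e+00  7.87199501e-01]
[[283.58371593 194.56123198]
 [284.03477505 203.24950148]
 [280.87433972 215.3694037 ]
 [280.96153336 148.01696175]]
```

View pics/w1.png

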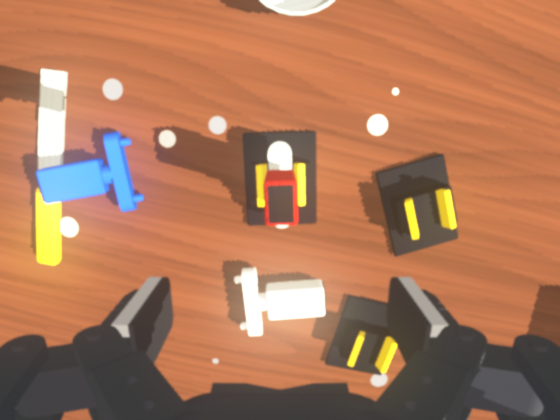

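The wrist view shows the red spanner top at (282,203), about 1.5 mm from the prediction, and the yellow cheeks at (262,185) and (300,184). The rest edges are vertical in the image, so the yaw is aligned. I'll descend and grip.

Emit:
drive_tool --moves '[[[0, 0, 0], [0.003, 0.0015, 0.05], 0.085], [[0, 0, 0], [0, 0, 0.05], 0.085], [[0, 0, 0], [0, 0, 0.045], 0.085], [[0, 0, 0], [0, 0, 0.04], 0.085], [[0, 0, 0], [0, 0, 0], 0.085]]'

```text
time: 2.33
eef_pos: [0.5715, -0.2376, 0.0791]
tcp_rot: [0.994, 0.112, -0.004, -0.003]
contact_force: [-0.1, 0.6, 0.2]
opening: 0.998
finger_force: 0.0
```

Emit:
drive_tool --moves '[[[0, 0, 0], [0, 0, 0], 0.04], [[0, 0, 0], [0, 0, 0], 0.02], [[0, 0, 0], [0, 0, 0], 0.01], [[0, 0, 0], [0, 0, 0], 0.01], [[0, 0, 0], [0, 0, 0], 0.01]]' --grip_force 100

```text
time: 2.95
eef_pos: [0.576, -0.2383, 0.0852]
tcp_rot: [0.994, 0.113, 0.001, 0.001]
contact_force: [-1.1, 1.4, 5.6]
opening: 0.292
finger_force: 98.5
```

Emit:
drive_tool --moves '[[[0, 0, 0], [0, 0, 0], 0.01], [[0, 0, 0], [0, 0, 0], 0.01], [[0, 0, 0], [0, 0, 0], 0.01]]'

```text
time: 3.32
eef_pos: [0.5761, -0.2383, 0.0852]
tcp_rot: [0.994, 0.113, 0.001, 0.001]
contact_force: [-0.9, 0.5, 5.0]
opening: 0.29
finger_force: 98.6
```

Gripped: 24.8 mm opening at 98 N. I'll lift it and go to a viewpoint over the machine.

Emit:
drive_tool --moves '[[[0, 0, 0], [0, 0, -0.02], 0.01], [[0, 0, 0], [0, 0, -0.04], 0.01], [[0, 0, 0], [0, 0, -0.05], 0.01], [[0, 0, 0], [0, 0, -0.05], 0.01], [[0, 0, 0], [0, 0, -0.05], 0.01]]'

```text
time: 3.95
eef_pos: [0.5743, -0.2373, 0.2945]
tcp_rot: [0.994, 0.113, -0.001, -0.0]
contact_force: [0.8, 0.1, -3.9]
opening: 0.292
finger_force: 98.1
```

Emit:
drive_tool --moves '[[[0, 0, 0], [0, -0.045, -0.01], 0.01], [[0, 0, 0], [0, -0.055, -0.01], 0.01], [[0, 0, 0], [0, -0.055, -0.01], 0.01], [[0, 0, 0], [0, -0.055, -0.01], 0.01], [[0, 0, 0], [0, -0.055, -0.01], 0.01]]'

```text
time: 4.58
eef_pos: [0.5143, 0.0222, 0.3433]
tcp_rot: [0.994, 0.113, -0.0, -0.0]
contact_force: [1.0, -0.5, -3.7]
opening: 0.292
finger_force: 98.5
```

Emit:
drive_tool --moves '[[[0, 0, 0], [0, -0.055, -0.005], 0.01], [[0, 0, 0], [0, -0.055, 0], 0.01], [[0, 0, 0], [0, -0.041, 0], 0.01], [[0, 0, 0], [0, 0, 0], 0.01], [[0, 0, 0], [0, 0, 0], 0.01]]'

```text
time: 5.2
eef_pos: [0.4815, 0.1673, 0.348]
tcp_rot: [0.994, 0.113, -0.0, 0.0]
contact_force: [-1.2, -0.4, -3.2]
opening: 0.292
finger_force: 99.3
```

```bash
python3 - <<'E'
from h import *
c=shot("wrist","w2");print(pose()[0],ctrl.get_state()["qpos"],ctrl.get_state()["contact_force"])
print(proj(c,[.576,.188,.148]))
E
```

```text
[0.48179932 0.16688947 0.34808261] [ 1.34509722e-01 -1.45882010e-01  1.85300078e+00 -5.62454120e-04
  1.43518147e+00  1.48026284e+00] [ 0.17005475  0.47075279 -3.58997894]
[[280.3951263   81.40117637]]
```

View pics/w2.png

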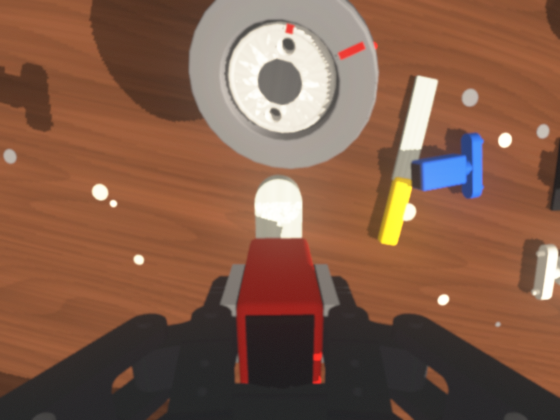

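The carried spanner is at the bottom. The ring is at (280,81), with holes at (288,45) and (276,114), the ring mark at (290,29) and the disc mark at (351,50). Next I'll triangulate these with the side view.

```bash
cat > ring.py <<'E'
from h import *
def blobs(c,box,thr,up=8):
    x0,y0,x1,y1=box;g=cv2.cvtColor(c["image"],cv2.COLOR_RGB2GRAY)[y0:y1,x0:x1]
    G=cv2.GaussianBlur(cv2.resize(g,None,fx=up,fy=up,interpolation=cv2.INTER_CUBIC),(0,0),up/3)
    n,l,st,ce=cv2.connectedComponentsWithStats((G<thr).astype(np.uint8))
    for i in range(1,n):
        if st[i,4]/up**2>6: print(thr,"area",round(st[i,4]/up**2,1),"c",((ce[i]+.5)/up-.5+[x0,y0]).round(2),"wh",st[i,2:4]/up)
def reds(c,box):
    x0,y0,x1,y1=box;h=c["image"][y0:y1,x0:x1].astype(int);m=((h[...,0]-h[...,1])>60).astype(np.uint8)
    n,l,st,ce=cv2.connectedComponentsWithStats(m)
    for i in range(1,n): print("red",st[i,4],(ce[i]+[x0,y0]).round(2))
E
python3 - <<'E'
from ring import *
w,d=load("w2"),load("side0")
for t in(110,130,150): blobs(w,(255,30,310,125),t)
for t in(120,140,160): blobs(d,(256,258,312,298),t)
reds(w,(270,15,385,75)); reds(d,(245,235,300,300))
for n,c,b in(("w",w,(205,0,375,170)),("d",d,(225,230,340,330))):
    print(n)
i=cv2.resize(w["image"][10:140,215:345],(400,400),interpolation=3);j=cv2.resize(d["image"][235:325,235:325],(400,400),interpolation=3)
cv2.imwrite("pics/crop2.png",np.hstack([i,j])[:,:,::-1])
E
```

```text
110 area 85.7 c [288.13  44.04] wh [10.25 10.75]
110 area 31.9 c [274.94 111.91] wh [7.625 6.125]
130 area 9.8 c [289.03  30.6 ] wh [4.625 2.5  ]
130 area 104.0 c [288.17  44.19] wh [11.125 12.   ]
130 area 1396.7 c [279.45  81.4 ] wh [41.75  43.875]
130 area 46.5 c [274.96 112.07] wh [8.875 7.375]
150 area 15.9 c [289.01  30.88] wh [6.    3.125]
150 area 123.3 c [288.22  44.43] wh [11.75 13.5 ]
150 area 1470.4 c [279.44  81.42] wh [42.75  44.875]
150 area 63.4 c [275.07 112.43] wh [9.875 9.25 ]
120 area 15.4 c [260.08 260.78] wh [7.625 8.5  ]
120 area 8.2 c [309.36 280.61] wh [2.375 9.125]
140 area 33.4 c [259.72 262.43] wh [ 9.625 12.125]
140 area 118.3 c [302.38 270.78] wh [27.    33.625]
140 area 241.0 c [283.39 278.16] wh [19.5   16.625]
160 area 48.0 c [259.67 262.69] wh [11.625 12.5  ]
160 area 180.2 c [302.64 272.52] wh [29.75 40.  ]
160 area 263.0 c [283.42 278.17] wh [20.375 17.5  ]
red 27 [367.74  16.33]
red 80 [289.27  28.19]
red 256 [351.29  50.41]
red 41 [375.54  44.73]
red 133 [253.35 238.16]
red 8 [276.38 237.  ]
red 37 [264.97 245.89]
red 14 [258.86 268.64]
w
d
```

View pics/crop2.png

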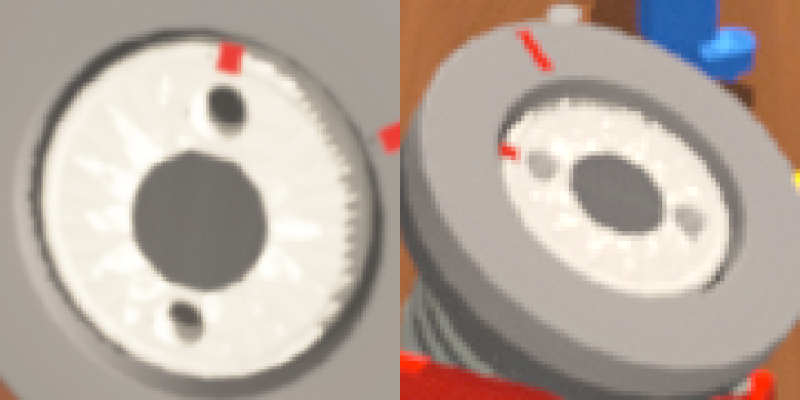

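```bash
python3 - <<'E'
from h import *
from scipy.optimize import least_squares
w,d,s=load("w2"),load("side0"),load("scene0")
H1=tri((w,(288.4,45.6)),(d,(267.2,271.9)));H2=tri((w,(275.5,113.3)),(d,(300.5,284.3)))
C=(H1+H2)/2;print(H1,H2,"len",np.linalg.norm(H1-H2),"C",C)
M=tri((w,(289.3,28.2)),(d,(258.86,268.64)));D=tri((w,(351.3,50.4)),(d,(265,245.9)));print("mark",M,D)
print(proj(w,H1)-(288.4,45.6),proj(d,H1)-(267.2,271.9),proj(w,H2)-(275.5,113.3),proj(d,H2)-(300.5,284.3))
W=[(288.4,45.6),(275.5,113.3),(289.3,28.2),(351.3,50.4)];S=[(267.2,271.9),(300.5,284.3),(258.9,268.6),(265,245.9)]
def f(v,full=0):
    n=np.array([np.sin(.47)*np.cos(v[3]),np.sin(.47)*np.sin(v[3]),np.cos(.47)]);F=frame([np.cos(v[4]),np.sin(v[4]),0],n)
    c,s_=np.cos(v[5]),np.sin(v[5])
    P=v[:3]+F.apply([[.03,0,0],[-.03,0,0],[v[7],0,0],[v[6]*c,-v[6]*s_,.006]])
    if full: return F,n
    return np.r_[(proj(w,P)-W).ravel(),(proj(d,P)-S).ravel()]
for az in(0,1.5,3,-1.5):
    r=least_squares(f,[*C,az,np.arctan2(*(H1-H2)[1::-1]),1,.065,.043]);print(r.cost,r.x.round(4))
    if r.cost<30: best=r
F,n=f(best.x,1);print("n",n,"resid",best.fun.round(1));np.save("ring.npy",np.r_[best.x[:3],F.as_quat()])
E
```

```text
[0.60207041 0.18783483 0.16249876] [0.54817363 0.18630516 0.13622078] len 0.059981120345630384 C [0.57512202 0.18706999 0.14935977]
mark [0.61430804 0.18991684 0.17029279] [0.60713725 0.14109972 0.18163401]
[[-0.32270434  1.16203505]] [[-0.54726942 -0.09894489]] [[-0.34387107  1.45810681]] [[-0.7876575  -0.01465037]]
3.320578820824318 [ 0.5756  0.1875  0.1505  2.8194 -0.0274  0.896   0.0637  0.0432]
3.320578820830513 [ 0.5756  0.1875  0.1505  2.8194 -0.0274  0.896   0.0637  0.0432]
3.3205788219594394 [ 0.5756  0.1875  0.1505  2.8194 -0.0274  0.896   0.0637  0.0432]
3.320578820499702 [ 0.5756  0.1875  0.1505 -3.4638 -0.0274  0.896   0.0637  0.0432]
n [-0.42958506  0.14339687  0.89156829] resid [-1.1 -0.1 -0.3  1.   1.   0.2  0.2  0.1 -1.  -0.2 -1.  -0.7 -0.1  0.4
 -0.4  0.6]
```

```bash
python3 - <<'E'
from h import *
w,d=load("w2"),load("side0");b=np.load("ring.npy");C=b[:3];F=Ro.from_quat(b[3:]);n=F.apply([0,0,1])
t=np.linspace(0,2*np.pi,16,endpoint=False);P=C+F.apply(np.c_[.08*np.cos(t),.08*np.sin(t),0*t+.006])
for c,nm in((w,"w"),(d,"d")):
    q=proj(c,np.r_[C+F.apply(np.c_[.08*np.cos(np.linspace(0,6.28,200)),.08*np.sin(np.linspace(0,6.28,200)),np.full(200,.006)])])
    print(nm,"x",q[:,0].min().round(1),q[:,0].max().round(1),"y",q[:,1].min().round(1),q[:,1].max().round(1))
# measured disc extents: gray (low saturation, mid value)
for c,box in((w,(180,0,390,172)),(d,(225,232,340,340))):
    x0,y0,x1,y1=box;h=cv2.cvtColor(c["image"],cv2.COLOR_RGB2HSV)[y0:y1,x0:x1]
    m=((h[...,1]<45)&(h[...,2]>105)).astype(np.uint8);n_,l,st,_=cv2.connectedComponentsWithStats(m);i=1+st[1:,4].argmax();print("disc",st[i,0]+x0,st[i,0]+st[i,2]+x0,st[i,1]+y0,st[i,1]+st[i,3]+y0)
p,r=pose()
for nm,v in(("bar end",(.042,0,.043)),("grip top near",(.018,0,-.031)),("far",(-.018,0,-.031))):print(nm,proj(w,p+r.apply(v)))
col=w["image"][170:400,280].astype(int);print([(170+i,*col[i]) for i in list(range(0,14))+list(range(140,152))+list(range(206,222))])
T=frame(F.apply([-1,0,0]),-n) # tool target
ax=np.cross([0,0,-1],-n);a=np.arcsin(np.linalg.norm(ax));S=Ro.from_rotvec(ax/np.linalg.norm(ax)*a)
R1=S.inv()*T;print("turn1",(r.inv()*R1).as_rotvec(),"turn2",(R1.inv()*T).as_rotvec(),"T",T.as_quat())
for h in(.117,):print("pre",C+n*h,"shift in T axes",T.inv().apply(C+n*h-p))
E
```

```text
w x 188.7 379.2 y -25.2 168.2
d x 238.6 328.1 y 238.7 317.1
disc 189 378 0 168
disc 235 329 236 325
bar end [[280.4382444  175.11515699]]
grip top near [[281.0647051  299.24721165]]
far [[280.77174073 399.1085763 ]]
[(170, np.int64(161), np.int64(106), np.int64(77)), (171, np.int64(159), np.int64(105), np.int64(76)), (172, np.int64(155), np.int64(104), np.int64(75)), (173, np.int64(152), np.int64(105), np.int64(79)), (174, np.int64(147), np.int64(113), np.int64(90)), (175, np.int64(142), np.int64(123), np.int64(105)), (176, np.int64(140), np.int64(133), np.int64(117)), (177, np.int64(144), np.int64(138), np.int64(124)), (178, np.int64(166), np.int64(161), np.int64(144)), (179, np.int64(212), np.int64(207), np.int64(184)), (180, np.int64(238), np.int64(235), np.int64(219)), (181, np.int64(246), np.int64(244), np.int64(230)), (182, np.int64(247), np.int64(246), np.int64(233)), (183, np.int64(247), np.int64(246), np.int64(232)), (310, np.int64(160), np.int64(37), np.int64(32)), (311, np.int64(159), np.int64(36), np.int64(30)), (312, np.int64(159), np.int64(35), np.int64(29)), (313, np.i
[... 773 characters left out ...]
), (383, np.int64(31), np.int64(28), np.int64(30)), (384, np.int64(33), np.int64(30), np.int64(32)), (385, np.int64(33), np.int64(30), np.int64(31)), (386, np.int64(33), np.int64(31), np.int64(32)), (387, np.int64(34), np.int64(31), np.int64(33)), (388, np.int64(36), np.int64(35), np.int64(36)), (389, np.int64(39), np.int64(38), np.int64(39)), (390, np.int64(40), np.int64(39), np.int64(40)), (391, np.int64(40), np.int64(40), np.int64(40))]
turn1 [-1.02450401e-03  8.38781976e-04 -2.92256474e+00] turn2 [ 1.51528631e-01 -4.44903443e-01  1.23084298e-17] T [-0.00296218  0.97250983 -0.0743972   0.22063752]
pre [0.52535046 0.20428608 0.25484952] shift in T axes [-0.00078398  0.0517739   0.09647002]
```

Emit:
drive_tool --moves '[[[0, 0, -0.18], [0, 0, 0], 0.01], [[0, 0, -0.185], [0, 0, 0], 0.01], [[0, 0, -0.185], [0, 0, 0], 0.01], [[0, 0, -0.185], [0, 0, 0], 0.01], [[0, 0, -0.185], [0, 0, 0], 0.01]]'

```text
time: 5.88
eef_pos: [0.4823, 0.1662, 0.3481]
tcp_rot: [0.839, 0.544, -0.0, -0.0]
contact_force: [-0.9, 0.9, -3.5]
opening: 0.288
finger_force: 99.1
```

Emit:
drive_tool --moves '[[[0, 0, -0.185], [0, 0, 0], 0.01], [[0, 0, -0.185], [0, 0, 0], 0.01], [[0, 0, -0.185], [0, 0, 0], 0.01], [[0, 0, -0.185], [0, 0, 0], 0.01], [[0, 0, -0.185], [0, 0, 0], 0.01]]'

```text
time: 6.5
eef_pos: [0.4823, 0.1661, 0.3481]
tcp_rot: [0.509, 0.861, -0.0, -0.0]
contact_force: [-0.4, 0.1, -2.4]
opening: 0.292
finger_force: 99.1
```

Emit:
drive_tool --moves '[[[0, 0, -0.185], [0, 0, 0], 0.01], [[0, 0, -0.185], [0, 0, 0], 0.01], [[0, 0, -0.185], [0, 0, 0], 0.01], [[0, 0, -0.185], [0, 0, 0], 0.01], [[0, 0, -0.185], [0, 0, 0], 0.01]]'

```text
time: 7.12
eef_pos: [0.4822, 0.1661, 0.3481]
tcp_rot: [0.071, 0.997, -0.0, -0.0]
contact_force: [-0.1, -1.0, -4.0]
opening: 0.294
finger_force: 99.1
```

Emit:
drive_tool --moves '[[[0, 0, -0.152], [0, 0, 0], 0.01], [[0.05, -0.148, 0], [0, 0, 0], 0.01], [[0.051, -0.148, 0], [0, 0, 0], 0.01], [[0.051, -0.148, 0], [0, 0, 0], 0.01], [[0, 0, 0], [0, 0.025, 0], 0.01]]'

```text
time: 7.75
eef_pos: [0.4809, 0.1907, 0.3431]
tcp_rot: [-0.001, 0.973, -0.075, 0.219]
contact_force: [1.3, 0.9, -2.5]
opening: 0.29
finger_force: 99.4
```

Emit:
drive_tool --moves '[[[0, 0, 0], [0, 0.025, 0.04], 0.01], [[0, 0, 0], [0, 0, 0.04], 0.01], [[0, 0, 0], [0, 0, 0], 0.01], [[0, 0, 0], [0, 0, 0], 0.01]]'

```text
time: 8.25
eef_pos: [0.5181, 0.2048, 0.2707]
tcp_rot: [-0.002, 0.973, -0.075, 0.221]
contact_force: [0.7, -0.8, -2.6]
opening: 0.294
finger_force: 99.3
```

```bash
cat > tgt.py <<'E'
from h import *
b=np.load("ring.npy");C=b[:3];F=Ro.from_quat(b[3:]);n=F.apply([0,0,1]);T=frame(F.apply([-1,0,0]),-n)
def tgt(h,dx=-.0014,dz=.0572,a=0):
    R=T*Ro.from_rotvec([0,0,a]);return C+n*(h+dz)-R.apply([dx,0,0]),R
E
python3 - <<'E'
from tgt import *
st=ctrl.get_state();print(st["qpos"].round(3),st["eef_pos"],st["contact_force"])
go(*tgt(.06));go(*tgt(.02))
c=shot("wrist","w3");s=shot("side","s3")
p,r=pose()
H=[C+F.apply([.03,0,0]),C+F.apply([-.03,0,0])]
pin=[p+r.apply([-.0014+k*.03,0,.0672]) for k in(1,-1)]
for q in(c,s):print("holes",proj(q,H).round(1).tolist(),"pins",proj(q,pin).round(1).tolist())
i=cv2.resize(c["image"][100:400,130:430],(400,400),interpolation=3);j=cv2.resize(s["image"][180:310,210:340],(400,400),interpolation=3)
cv2.imwrite("pics/crop3.png",np.hstack([i,j])[:,:,::-1])
E
```

```text
[ 0.307 -0.149  2.042 -0.351  0.891 -1.096] [0.51809757 0.20476956 0.27072691] [ 0.66822478 -0.76983339 -2.60638209]
turn(tool) [-0.001 -0.    -0.002] shift before turn [0.0017 0.0021 0.0171] after turn [0.0017 0.002  0.0171]
turn(tool) [-0.001 -0.    -0.002] shift before turn [0.0017 0.0021 0.0571] after turn [0.0017 0.002  0.0571]
holes [[282.6, 250.5], [282.6, 170.7]] pins [[280.5, 194.5], [280.4, 296.7]]
holes [[266.2, 271.7], [299.5, 283.6]] pins [[317.0, 255.7], [282.3, 242.5]]
```

View pics/crop3.png

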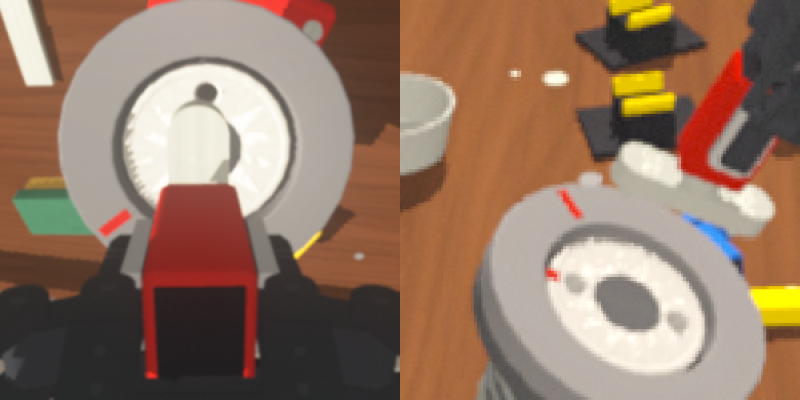

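Bar and ring line up to within a few mm in the wrist view (far hole near (284,169)). I'll refine the offset with a joint fit that includes the camera offsets.

```bash
python3 - <<'E'
from ring import *
w=load("w3")
for t in(100,120,140): blobs(w,(270,155,300,182),t)
reds(w,(195,245,232,285))
g=cv2.cvtColor(w["image"],cv2.COLOR_RGB2GRAY)
print("bar rows"); 
for y in(195,205,215,225): print(y,w["image"][y,246:312:1].astype(int)[:,2].tolist())
print("col281",w["image"][172:192,280].astype(int)[:,2].tolist())
h=cv2.cvtColor(w["image"],cv2.COLOR_RGB2HSV);m=(h[...,1]<45)&(h[...,2]>95)
for y in(190,200,210,220):
    xs=np.nonzero(m[y,160:410])[0]+160;print("disc",y,xs.min(),xs.max())
w2=load("w2")
for y in(190,205,220): print(y,w2["image"][y,246:312].astype(int)[:,2].tolist())
E
```

```text
100 area 6.8 c [285.82 165.71] wh [4.625 2.875]
120 area 130.8 c [284.53 169.11] wh [13.875 12.25 ]
140 area 168.7 c [284.24 169.62] wh [15.125 14.375]
red 240 [215.97 266.9 ]
bar rows
195 [234, 234, 235, 235, 236, 236, 235, 235, 236, 235, 231, 226, 224, 223, 223, 222, 221, 221, 222, 222, 222, 223, 223, 223, 224, 225, 226, 226, 226, 225, 223, 223, 221, 220, 221, 221, 222, 223, 224, 224, 226, 226, 227, 227, 226, 224, 223, 224, 223, 223, 223, 223, 223, 217, 193, 154, 128, 130, 149, 184, 223, 242, 247, 249, 250, 251]
205 [251, 252, 251, 249, 249, 250, 251, 249, 242, 235, 227, 224, 224, 224, 223, 221, 221, 220, 221, 221, 222, 223, 223, 224, 224, 225, 225, 225, 225, 225, 223, 222, 221, 221, 221, 221, 222, 223, 224, 224, 225, 226, 227, 227, 228, 228, 226, 224, 223, 223, 223, 223, 223, 223, 220, 199, 156, 125, 119, 118, 117, 117, 119, 134, 178, 227]
215 [232, 234, 234, 232, 231, 231, 231, 231, 230, 226, 223, 222, 223, 223, 222, 221, 221, 220, 220, 220, 221, 221, 223, 223, 223, 224, 225, 225, 225, 224, 223, 222, 222, 221, 220, 221, 222, 223, 223, 225, 225, 226, 226, 226, 224, 224, 223, 223, 
[... 847 characters left out ...]
, 227, 203, 151, 101, 78, 74, 75, 74, 74, 74, 73, 73, 72, 72, 71]
205 [73, 73, 73, 73, 73, 73, 75, 97, 160, 225, 244, 249, 252, 251, 249, 248, 249, 250, 250, 249, 250, 249, 249, 251, 252, 252, 252, 252, 252, 252, 251, 249, 247, 248, 249, 250, 250, 250, 250, 251, 252, 252, 251, 250, 248, 246, 245, 246, 248, 251, 251, 250, 250, 250, 246, 223, 149, 89, 74, 75, 74, 74, 74, 74, 74, 73]
220 [73, 74, 74, 75, 74, 74, 75, 78, 89, 115, 134, 143, 144, 145, 145, 145, 144, 145, 146, 148, 151, 161, 174, 179, 182, 195, 213, 225, 234, 238, 241, 246, 249, 248, 246, 249, 251, 251, 248, 247, 248, 250, 252, 252, 248, 243, 242, 241, 236, 234, 234, 234, 234, 233, 230, 209, 146, 89, 74, 73, 74, 73, 72, 72, 72, 71]
```

```bash
python3 - <<'E'
from tgt import *
from scipy.optimize import least_squares
w2,w3,d=load("w2"),load("w3"),load("side0");p3,r3=pose()
def sh(c,X,off): return proj(c,np.asarray(X)-off)
p2=np.array([.4818,.1669,.3481]);r2=Ro.from_quat([.994,.113,0,0])
th=np.linspace(0,2*np.pi,400)
def f(v,full=0):
    n=np.array([np.sin(.47)*np.cos(v[3]),np.sin(.47)*np.sin(v[3]),np.cos(.47)]);F=frame([np.cos(v[4]),np.sin(v[4]),0],n)
    if full:return F
    c,s=np.cos(v[5]),np.sin(v[5]);e=v[8:11];so=v[11:14];dx=v[14]
    P=v[:3]+F.apply([[.03,0,0],[-.03,0,0],[v[7],0,0],[v[6]*c,-v[6]*s,.006]])
    D=v[:3]+F.apply(np.c_[.08*np.cos(th),.08*np.sin(th),0*th+.006])
    o2,o3=r2.apply(e),r3.apply(e)
    a=sh(w2,P,o2)-[(288.4,45.6),(275.5,113.3),(289.3,28.2),(351.3,50.4)]
    b=sh(d,P,so)-[(267.2,271.9),(300.5,284.3),(258.9,268.6),(265,245.9)]
    g=sh(w3,P[[1,3]],o3)-[(284.4,169.4),(216,266.9)]
    q=sh(w2,D,o2);q3=sh(w3,D,o3)
    ext=[q[:,0].min()-188.5,q[:,0].max()-378.5,q[:,1].max()-168.5,q3[:,0].min()-174,q3[:,0].max()-395.5]
    t2=sh(w2,p2+r2.apply([[dx+.035,0,.043],[dx+.042,0,.043]]),o2);t3=sh(w3,p3+r3.apply([[dx+.035,0,.043],[dx+.042,0,.043]]),o3)
    bar=[t2[0,0]-278,t2[1,1]-178.5,t3[0,0]-278.5,t3[1,1]-179]
    return np.r_[a.ravel(),b.ravel(),g.ravel(),ext,bar,np.r_[e,so]/.0015,dx/.0015]
v0=[*C,2.82,-.027,.9,.064,.043,0,0,0,0,0,0,-.001]
r=least_squares(f,v0,x_scale=np.r_[[.001]*3,.01,.01,.01,[.001]*9]);print(r.cost,r.x.round(4));print(r.fun.round(1))
F=f(r.x,1);np.save("ring.npy",np.r_[r.x[:3],F.as_quat()]);print(C)
E
python3 - <<'E'
from tgt import *
go(*tgt(.02))
E
```

```text
11.016420812328743 [ 5.7600e-01  1.8810e-01  1.4840e-01  2.8357e+00 -3.5100e-02  8.7920e-01
  6.5000e-02  4.3800e-02  5.0000e-04  2.0000e-04  5.0000e-04  1.3000e-03
  8.0000e-04 -1.0000e-03 -7.0000e-04]
[-1.6  0.4 -1.4  0.9  0.8  0.   0.4 -0.7 -0.3  0.  -0.5 -0.1  0.2  0.4
 -0.4  0.6 -0.4  1.   0.  -1.  -0.4 -0.6 -0.7 -1.4 -0.9  1.7 -0.7  1.6
  0.5  0.3  0.2  0.3  0.9  0.5 -0.7 -0.5]
[0.57561191 0.18750865 0.15053603]
turn(tool) [-0.007  0.     0.01 ] shift before turn [0.0034 0.002  0.0603] after turn [0.0034 0.0015 0.0603]
```

Emit:
drive_tool --moves '[[[0, 0, 0.008], [0.003, 0.0025, 0.02], 0.01], [[0, 0, 0], [0, 0, 0.02], 0.01], [[0, 0, 0], [0, 0, 0.015], 0.01], [[0, 0, 0], [0, 0, 0], 0.01], [[0, 0, 0], [0, 0, 0], 0.01]]'

```text
time: 8.98
eef_pos: [0.5389, 0.2002, 0.2201]
tcp_rot: [0.001, 0.972, -0.074, 0.221]
contact_force: [-0.0, -0.4, -2.4]
opening: 0.289
finger_force: 99.5
```

```bash
python3 - <<'E'
from tgt import *
go(*tgt(.02)); go(*tgt(0));print(ctrl.get_state()["contact_force"])
c=shot("wrist","w4");s=shot("side","s4");p,r=pose()
H=[C+F.apply([.03,0,0]),C+F.apply([-.03,0,0])]
pin=[p+r.apply([-.001+k*.03,0,.0572+z]) for k in(1,-1) for z in (0,.01)]
for q in(c,s):print("holes",proj(q,H).round(1).tolist(),"pins",proj(q,pin).round(1).tolist())
i=cv2.resize(c["image"][110:260,205:355],(400,400),interpolation=3);j=cv2.resize(s["image"][220:310,240:330],(400,400),interpolation=3)
cv2.imwrite("pics/crop4.png",np.hstack([i,j])[:,:,::-1])
E
```

```text
turn(tool) [-0.007 -0.001  0.004] shift before turn [-0.0007 -0.001   0.0044] after turn [-0.0007 -0.0011  0.0044]
turn(tool) [-0.007 -0.001  0.004] shift before turn [-0.0007 -0.0009  0.0244] after turn [-0.0007 -0.0011  0.0244]
[-0.02291941 -0.35558536 -2.44126915]
holes [[278.7, 284.3], [279.0, 188.4]] pins [[279.8, 195.5], [279.8, 191.5], [279.8, 301.9], [279.8, 293.6]]
holes [[266.0, 272.7], [299.2, 285.0]] pins [[306.5, 276.2], [303.7, 280.0], [272.7, 263.7], [270.2, 267.6]]
```

View pics/crop4.png

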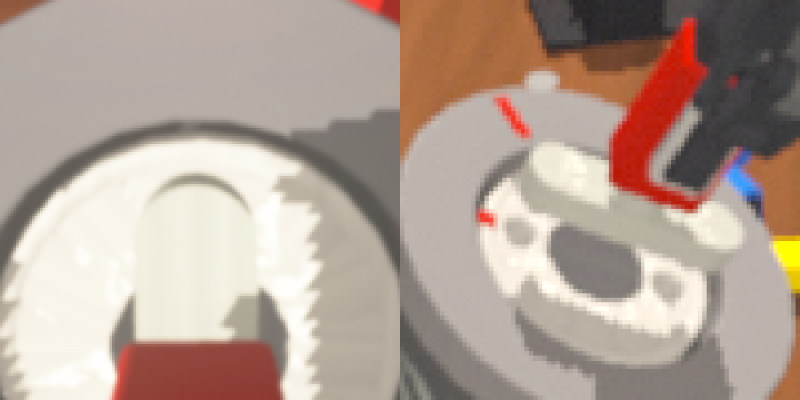

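Bar and ring are laterally aligned in the wrist view: bar centre 196, ring centre 197.5 in crop px. In the side view the pins lead into the holes at (267,272) and (300,285). I'll descend carefully.

Emit:
drive_tool --moves '[[[0, 0, 0], [-0.0003, -0.0002, 0.006], 0.01], [[0, 0, 0], [0, 0, 0.006], 0.01], [[0, 0, 0], [0, 0, 0.004], 0.01], [[0, 0, 0], [0, 0, 0.0], 0.01], [[0, 0, 0], [0, 0, 0.0], 0.01]]'

```text
time: 9.7
eef_pos: [0.5457, 0.1975, 0.2048]
tcp_rot: [0.001, 0.973, -0.074, 0.22]
contact_force: [-0.0, -1.4, -2.8]
opening: 0.293
finger_force: 99.5
```

Emit:
drive_tool --moves '[[[0, 0, 0], [0, 0, 0.002], 0.01], [[0, 0, 0], [0, 0, 0.001], 0.01], [[0, 0, 0], [0, 0, 0], 0.01]]'

```text
time: 10.07
eef_pos: [0.5469, 0.197, 0.202]
tcp_rot: [0.001, 0.973, -0.074, 0.22]
contact_force: [0.1, -0.8, -3.1]
opening: 0.292
finger_force: 99.5
```

```bash
python3 - <<'E'
from tgt import *
go(*tgt(0));st=ctrl.get_state();print(pose()[1].inv().apply(st["contact_force"]),st["wrist_torque"])
E
```

```text
turn(tool) [-0.008 -0.003  0.004] shift before turn [-0.0015 -0.0006  0.0044] after turn [-0.0015 -0.0007  0.0044]
[ 1.2867299  -0.37246435  2.93460315] [ 0.15964161  0.47111673 -0.05413836]
```

Emit:
drive_tool --moves '[[[0, 0, 0], [-0.0005, 0, 0.002], 0.01], [[0, 0, 0], [0, 0, 0.001], 0.01], [[0, 0, 0], [0, 0, 0], 0.01], [[0, 0, 0], [0, 0, 0], 0.01]]'

```text
time: 10.58
eef_pos: [0.5487, 0.1968, 0.2003]
tcp_rot: [0.001, 0.973, -0.074, 0.221]
contact_force: [-3.7, 0.3, 1.4]
opening: 0.289
finger_force: 100.2
```

Emit:
drive_tool --moves '[[[0, 0, 0], [0, 0, 0.001], 0.01], [[0, 0, 0], [0, 0, 0.001], 0.01], [[0, 0, 0], [0, 0, 0], 0.01], [[0, 0, 0], [0, 0, 0], 0.01]]'

```text
time: 11.08
eef_pos: [0.5489, 0.1968, 0.2003]
tcp_rot: [0.001, 0.973, -0.074, 0.22]
contact_force: [-13.5, 0.7, 12.6]
opening: 0.293
finger_force: 102.3
```

```bash
python3 - <<'E'
from tgt import *
go(*tgt(0));st=ctrl.get_state();print(pose()[1].inv().apply(st["contact_force"]),st["wrist_torque"])
E
```

```text
turn(tool) [-0.008 -0.004  0.004] shift before turn [-0.0004 -0.0007  0.0019] after turn [-0.0004 -0.0007  0.0019]
[  6.73399268  -1.61855351 -17.1387158 ] [-0.1033567   1.74902055 -0.33497777]
```

Solid contact with about 18 N axial at the expected depth, so the pins look home. I'll start turning while easing the side load.

Emit:
drive_tool --moves '[[[0, 0, 0], [0.0005, 0, 0], 0.01], [[0, 0, 0.06], [0, 0, 0], 0.01], [[0, 0, 0.06], [0, 0, 0], 0.01], [[0, 0, 0.06], [0, 0, 0], 0.01], [[0, 0, 0], [0, 0, 0], 0.01]]'

```text
time: 11.7
eef_pos: [0.5494, 0.197, 0.2005]
tcp_rot: [0.089, 0.968, -0.053, 0.227]
contact_force: [-10.7, 1.5, 9.7]
opening: 0.299
finger_force: 101.6
```

```bash
python3 - <<'E'
from tgt import *
go(*tgt(0));st=ctrl.get_state();r=pose()[1];print(r.inv().apply(st["contact_force"]),r.inv().apply(st["wrist_torque"]),st["qpos"])
s=shot("side","s5")
from ring import reds
reds(s,(250,235,300,300))
E
```

```text
turn(tool) [-0.007 -0.    -0.177] shift before turn [ 0.     -0.0009  0.0019] after turn [ 0.0002 -0.0009  0.0019]
[  5.24345304  -1.27206376 -13.46903734] [0.39731307 1.32547279 0.0939688 ] [ 0.27241588 -0.01658642  2.05366495 -0.38508026  0.74280977 -0.87752171]
red 93 [257.4  237.26]
red 447 [289.03 251.93]
red 37 [264.97 245.89]
red 10 [259.3 266.2]
```

The ring mark moved from (258.9,268.6) to (259.3,266.2), so the ring is turning. Continuing.

Emit:
drive_tool --moves '[[[0, 0, 0.1], [0, 0.0001, 0], 0.01], [[0, 0, 0.1], [0, 0.0001, 0], 0.01], [[0, 0, 0.1], [0, 0.0001, 0], 0.01], [[0, 0, 0.1], [0, 0.0001, 0], 0.01], [[0, 0, 0], [0, 0, 0], 0.01]]'

```text
time: 12.38
eef_pos: [0.5498, 0.198, 0.2005]
tcp_rot: [0.28, 0.931, -0.006, 0.234]
contact_force: [-8.9, 3.1, 8.2]
opening: 0.292
finger_force: 101.5
```

```bash
python3 - <<'E'
from tgt import *
go(*tgt(0));st=ctrl.get_state();r=pose()[1];print(r.inv().apply(st["contact_force"]),r.inv().apply(st["wrist_torque"]),st["qpos"])
E
```

```text
turn(tool) [-0.005  0.002 -0.578] shift before turn [-0.0006 -0.0019  0.0019] after turn [ 0.0005 -0.0019  0.0019]
[  4.52088535  -1.09217729 -11.57390686] [0.47136328 1.03899579 0.14826652] [ 0.27354132 -0.01571221  2.05286342 -0.38441797  0.74126007 -0.47625198]
```

Emit:
drive_tool --moves '[[[0, 0, 0.1], [0, 0, 0], 0.01], [[0, 0, 0.1], [0, -0.0003, 0], 0.01], [[0, 0, 0.1], [0, -0.0003, 0.0005], 0.01], [[0, 0, 0.04], [0, 0, 0], 0.01], [[0, 0, 0], [0, 0, 0], 0.01]]'

```text
time: 13.0
eef_pos: [0.55, 0.1981, 0.2006]
tcp_rot: [0.432, 0.871, 0.034, 0.232]
contact_force: [-10.3, 5.0, 9.3]
opening: 0.292
finger_force: 101.7
```

```bash
python3 - <<'E'
from tgt import *
from ring import reds
go(*tgt(0));st=ctrl.get_state();r=pose()[1];print(r.inv().apply(st["contact_force"]),r.inv().apply(st["wrist_torque"]),st["qpos"])
s=shot("side","s6");w=shot("wrist","w6");reds(s,(250,240,283,290));reds(w,(180,100,400,260))
for q in(s,w): print(proj(q,C+F.apply([[.0435*np.cos(a),-.0435*np.sin(a),0] for a in(.7,.8,.88,.95)])).round(1).tolist())
E
```

```text
turn(tool) [-0.003  0.004 -0.917] shift before turn [-0.0011 -0.0018  0.0019] after turn [ 0.0008 -0.002   0.0019]
[  5.73942923  -2.02900213 -13.44130266] [ 0.57822624  0.93877123 -0.01675633] [ 0.27333877 -0.01626639  2.05352816 -0.38417401  0.73877849 -0.13770779]
red 12 [252.5 240.5]
red 38 [264.87 245.82]
red 1 [281. 240.]
red 5 [268.2 257.4]
red 17 [281.41 261.24]
red 687 [197.81 108.65]
red 7 [395.86 110.29]
red 1213 [278.75 249.44]
[[265.7, 260.1], [267.5, 259.4], [269.0, 259.0], [270.4, 258.7]]
[[294.1, 320.7], [286.6, 321.8], [280.5, 322.2], [275.2, 322.2]]
```

Emit:
drive_tool --moves '[[[0, 0, 0.05], [0, 0, 0], 0.01], [[0, 0, 0.03], [0, 0, 0], 0.01], [[0, 0, 0], [0, 0, 0], 0.01]]'

```text
time: 13.48
eef_pos: [0.5501, 0.1981, 0.2007]
tcp_rot: [0.463, 0.855, 0.042, 0.231]
contact_force: [-9.1, 5.7, 10.1]
opening: 0.292
finger_force: 103.1
```

```bash
cat > chk.py <<'E'
from tgt import *
go(*tgt(0));st=ctrl.get_state();r=pose()[1];print(r.inv().apply(st["contact_force"]),r.inv().apply(st["wrist_torque"]),st["qpos"])
E
python3 chk.py
```

```text
turn(tool) [-0.004  0.006 -0.988] shift before turn [-0.0012 -0.0018  0.0019] after turn [ 0.0009 -0.002   0.0019]
[  5.29479879  -0.91501815 -13.73811948] [ 0.53806107  0.99406297 -1.27872586] [ 0.27404079 -0.01610543  2.05365038 -0.38763424  0.73828946 -0.06317846]
```

Emit:
drive_tool --moves '[[[0, 0, 0.03], [0, 0, 0], 0.01], [[0, 0, 0.03], [0, 0, 0], 0.01], [[0, 0, 0], [0, 0, 0], 0.01], [[0, 0, 0], [0, 0, 0], 0.01]]'

```text
time: 13.98
eef_pos: [0.5502, 0.1975, 0.2008]
tcp_rot: [0.486, 0.841, 0.048, 0.231]
contact_force: [-9.6, 5.1, 10.4]
opening: 0.292
finger_force: 130.8
```

```bash
python3 chk.py
```

```text
turn(tool) [-0.005  0.008 -1.043] shift before turn [-0.0007 -0.0016  0.0019] after turn [ 0.001  -0.0015  0.0019]
[  4.71924665  -1.79951449 -14.13707431] [ 0.68227196  0.89904746 -2.09840791] [ 0.27395394 -0.01610076  2.05362747 -0.39060748  0.73895568 -0.00635435]
```

```bash
python3 - <<'E'
from tgt import *
from ring import reds
s=shot("side","s7");reds(s,(255,240,283,290));print(proj(s,C+F.apply([[.0435*np.cos(a),-.0435*np.sin(a),0] for a in(.8,.88,.95)])).round(1).tolist())
E
```

```text
red 2 [255.5 240. ]
red 37 [264.97 245.89]
red 1 [281. 240.]
red 7 [269.29 257.  ]
red 12 [281.58 261.  ]
[[267.5, 259.4], [269.0, 259.0], [270.4, 258.7]]
```

Emit:
drive_tool --moves '[[[0, 0, 0], [0, 0, 0], 0.01], [[0, 0, -0.05], [0, 0, 0], 0.01], [[0, 0, -0.05], [0, 0, 0], 0.01], [[0, 0, 0], [-0.0005, 0, -0.002], 0.01], [[0, 0, 0], [0, 0, 0], 0.01]]'

```text
time: 14.65
eef_pos: [0.5493, 0.1967, 0.2005]
tcp_rot: [0.45, 0.862, 0.038, 0.231]
contact_force: [-3.4, 3.8, 5.6]
opening: 0.292
finger_force: 111.4
```

```bash
python3 - <<'E'
from tgt import *
from ring import reds
s=shot("side","s8");reds(s,(255,240,283,290))
E
python3 chk.py
```

```text
red 2 [255.5 240. ]
red 36 [264.86 245.78]
red 2 [281.5 240. ]
red 7 [269.29 257.  ]
red 10 [281.7 261. ]
turn(tool) [-0.005  0.003 -0.956] shift before turn [-0.0005 -0.0004  0.0019] after turn [ 0.0001 -0.0007  0.0019]
[ 3.12309957  1.13350121 -5.22791477] [ 0.01046813  0.5303076  -0.10088811] [ 0.27165479 -0.01784692  2.05504416 -0.3841966   0.7407297  -0.0998422 ]
```

The marks line up: ring mark at (269.3,257), disc mark line through (265,246). The stop torque was 2.1 Nm, now relieved. Withdrawing.

Emit:
drive_tool --moves '[[[0, 0, 0], [0, 0, -0.004], 0.01], [[0, 0, 0], [0, 0, -0.005], 0.01], [[0, 0, 0], [0, 0, -0.01], 0.01], [[0, 0, 0], [0, 0, -0.04], 0.01], [[0, 0, 0], [0, 0, -0.05], 0.01]]'

```text
time: 15.32
eef_pos: [0.4996, 0.2107, 0.2938]
tcp_rot: [0.451, 0.863, 0.033, 0.227]
contact_force: [1.2, 1.1, -3.6]
opening: 0.29
finger_force: 110.1
```

```bash
python3 - <<'E'
from tgt import *
from ring import reds
st=ctrl.get_state();print(st["qpos"],st["contact_force"])
s=shot("side","s9");w=shot("wrist","w9");reds(s,(255,240,283,290))
p,r=pose()
y=.226+np.pi
R=frame([np.cos(y),np.sin(y),0],[0,0,-1])
ax=np.cross(r.apply([0,0,1]),[0,0,-1]);a=np.arcsin(np.linalg.norm(ax));S=Ro.from_rotvec(ax/np.linalg.norm(ax)*a)
R1=S*r;print("tilt",(r.inv()*R1).as_rotvec(),"then turn",(R1.inv()*R).as_rotvec())
# bar in tool frame check: front end & lateral
for v in((.035,0,.043),(.042,0,.043),(.041,0,.043)):print(proj(w,p+r.apply(v)))
print([w["image"][y_,245:315,2].tolist() for y_ in (200,)],w["image"][170:190,280].tolist())
i=cv2.resize(w["image"][100:400,130:430],(400,400),interpolation=3);j=cv2.resize(s["image"][180:310,210:340],(400,400),interpolation=3)
cv2.imwrite("pics/crop5.png",np.hstack([i,j])[:,:,::-1])
E
```

```text
[ 0.33121422 -0.19677679  2.0385237  -0.34512015  0.95512062 -0.12514027] [ 1.18503527  1.11087808 -3.56732497]
red 2 [255.5 240. ]
red 37 [264.97 245.89]
red 2 [281.5 240. ]
red 12 [270.  257.5]
tilt [2.87588637e-01 3.79357805e-01 1.03361402e-16] then turn [-3.59144869e-17  5.52201335e-17 -1.18842817e+00]
[[280.46066146 189.45828148]]
[[280.47016343 174.67116544]]
[[280.4688155  176.80123746]]
[[237, 237, 237, 236, 237, 240, 242, 240, 233, 227, 226, 226, 226, 225, 224, 224, 223, 223, 223, 221, 211, 191, 169, 158, 156, 156, 156, 156, 156, 155, 155, 154, 153, 152, 153, 154, 154, 155, 157, 158, 158, 159, 159, 158, 156, 155, 156, 155, 155, 155, 155, 157, 156, 154, 149, 136, 126, 138, 176, 218, 234, 239, 240, 239, 238, 240, 240, 239, 237, 236]] [[168, 159, 145], [186, 177, 162], [205, 195, 178], [205, 196, 179], [185, 177, 161], [161, 155, 140], [153, 147, 132], [156, 151, 135], [165, 161, 144], [174, 169, 151], [176, 171, 153], [178, 172, 156], [177, 173, 155], [177, 172, 155], [177, 172, 155], [177, 172, 155], [178, 173, 155], [177, 173, 154], [177, 173, 154], [177, 173, 154]]
```

View pics/crop5.png

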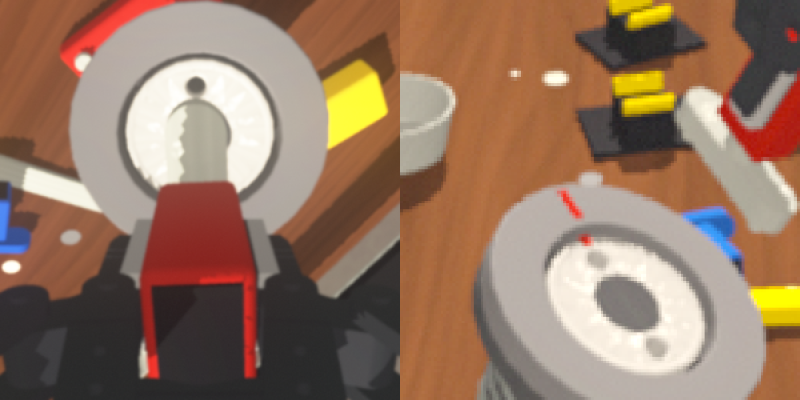

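The red marks are in line in the side view, ring mark at crop (585,240) under the disc mark at (570,205), and the spanner is still straight in the jaws. Going upright and back to the rest.

Emit:
drive_tool --moves '[[[0.096, 0.126, 0], [0, 0, -0.02], 0.01], [[0.096, 0.126, 0], [0, 0, -0.02], 0.01], [[0.096, 0.127, 0], [0, 0, -0.01], 0.01], [[0, 0, -0.17], [0, 0, 0], 0.01], [[0, 0, -0.17], [0, 0, 0], 0.01]]'

```text
time: 16.05
eef_pos: [0.486, 0.216, 0.3404]
tcp_rot: [0.305, 0.952, -0.004, -0.005]
contact_force: [0.1, -0.6, -3.5]
opening: 0.288
finger_force: 110.0
```

Emit:
drive_tool --moves '[[[0, 0, -0.17], [0, 0, 0], 0.01], [[0, 0, -0.17], [0, 0, 0], 0.01], [[0, 0, -0.17], [0, 0, 0], 0.01], [[0, 0, -0.17], [0, 0, 0], 0.01], [[0, 0, -0.17], [0, 0, 0], 0.01]]'

```text
time: 16.68
eef_pos: [0.4855, 0.2163, 0.3403]
tcp_rot: [-0.115, 0.993, -0.002, -0.006]
contact_force: [-0.2, -0.4, -2.5]
opening: 0.292
finger_force: 110.0
```

```bash
cat > ret.py <<'E'
from h import *
y=.226+np.pi;R=frame([np.cos(y),np.sin(y),0],[0,0,-1])
for z in(.185,.0852):go(np.array([.574,-.2387,z]),R)
st=ctrl.get_state();print(st["qpos"],st["eef_pos"],st["contact_force"])
E
python3 ret.py
```

```text
turn(tool) [-0.002 -0.013  0.005] shift before turn [ 0.016  -0.4628  0.1564] after turn [ 0.0157 -0.4632  0.1553]
turn(tool) [-0.002 -0.013  0.005] shift before turn [ 0.0147 -0.4626  0.2562] after turn [ 0.0157 -0.4632  0.2551]
[ 0.22898607 -0.08457733  1.81111936 -0.00208532  1.42821807 -1.57272042] [0.48547597 0.2162639  0.34028207] [-0.2338865  -0.36529141 -2.51294244]
```

Emit:
drive_tool --moves '[[[-0.002, -0.013, 0.005], [0.002, -0.04, 0], 0.01], [[0, 0, 0], [0.002, -0.055, 0], 0.01], [[0, 0, 0], [0.002, -0.055, 0], 0.01], [[0, 0, 0], [0.002, -0.055, 0], 0.01], [[0, 0, 0], [0.002, -0.055, 0], 0.01]]'

```text
time: 17.3
eef_pos: [0.5328, -0.041, 0.3403]
tcp_rot: [-0.11, 0.994, 0.001, 0.0]
contact_force: [0.7, 0.2, -3.0]
opening: 0.293
finger_force: 110.1
```

Emit:
drive_tool --moves '[[[0, 0, 0], [0.002, -0.055, 0], 0.01], [[0, 0, 0], [0.002, -0.055, 0.02], 0.01], [[0, 0, 0], [0.002, -0.055, 0.04], 0.01], [[0, 0, 0], [0, -0.038, 0.05], 0.01], [[0, 0, 0], [0, 0, 0.03], 0.01]]'

```text
time: 17.92
eef_pos: [0.5695, -0.2357, 0.1999]
tcp_rot: [-0.108, 0.994, 0.003, -0.001]
contact_force: [-0.8, 0.5, -3.6]
opening: 0.293
finger_force: 110.0
```

Emit:
drive_tool --moves '[[[0, 0, 0], [0, 0, 0], 0.01], [[0, 0, 0], [0, 0, 0], 0.01], [[0, 0, 0], [0, 0, 0], 0.01]]'

```text
time: 18.3
eef_pos: [0.573, -0.2333, 0.2086]
tcp_rot: [-0.111, 0.994, -0.001, 0.004]
contact_force: [0.2, -0.2, -3.5]
opening: 0.289
finger_force: 110.2
```

```bash
python3 ret.py; python3 - <<'E'
from h import *
shot("side","s10");shot("wrist","w10")
E
```

```text
turn(tool) [-0.002  0.007 -0.004] shift before turn [ 0.0004 -0.0054  0.0236] after turn [ 0.0002 -0.0055  0.0236]
turn(tool) [-0.002  0.007 -0.004] shift before turn [ 0.0011 -0.0052  0.1234] after turn [ 0.0002 -0.0055  0.1234]
[-0.55188552  0.19501284  1.76061802  0.00400419  1.17939903 -2.34660002] [ 0.57301439 -0.2333051   0.20859648] [ 0.22646307 -0.23312061 -3.50619122]
```

Emit:
drive_tool --moves '[[[0, 0, 0], [0, -0.005, 0.03], 0.01], [[0, 0, 0], [0, 0, 0.04], 0.01], [[0, 0, 0], [0, 0, 0.02], 0.01], [[0, 0, 0], [0, 0, 0], 0.01], [[0, 0, 0], [0, 0, 0], 0.01]]'

```text
time: 19.02
eef_pos: [0.5747, -0.2385, 0.1182]
tcp_rot: [-0.111, 0.994, -0.0, 0.004]
contact_force: [0.5, 0.1, -2.9]
opening: 0.293
finger_force: 110.2
```

Emit:
drive_tool --moves '[[[0, 0, 0], [0, 0, 0], 0.01], [[0, 0, 0], [0, 0, 0], 0.01], [[0, 0, 0], [0, 0, 0], 0.01], [[0, 0, 0], [0, 0, 0], 0.01]]'

```text
time: 19.52
eef_pos: [0.5735, -0.2379, 0.1163]
tcp_rot: [-0.111, 0.994, 0.001, 0.002]
contact_force: [1.2, 0.6, -4.1]
opening: 0.293
finger_force: 110.2
```

```bash
python3 ret.py
```

```text
turn(tool) [ 0.001  0.005 -0.004] shift before turn [-0.0006 -0.0009 -0.0687] after turn [-0.0003 -0.0009 -0.0687]
turn(tool) [ 0.001  0.005 -0.004] shift before turn [-0.0002 -0.0009  0.0311] after turn [-0.0003 -0.0009  0.0311]
[-0.55788111  0.3046639   1.81088887  0.00455889  1.02331664 -2.35275244] [ 0.57350832 -0.23787159  0.11630818] [ 1.22045856  0.55584708 -4.06048802]
```

Well aligned. Correcting 0.9 mm and lowering.

Emit:
drive_tool --moves '[[[0, 0.004, -0.004], [0, -0.0008, 0.01], 0.01], [[0, 0, 0], [0, 0, 0.01], 0.01], [[0, 0, 0], [0, 0, 0.006], 0.01], [[0, 0, 0], [0, 0, 0.002], 0.01], [[0, 0, 0], [0, 0, 0], 0.01]]'

```text
time: 20.15
eef_pos: [0.5737, -0.2386, 0.088]
tcp_rot: [-0.113, 0.994, 0.001, 0.0]
contact_force: [-1.6, -0.0, -4.3]
opening: 0.293
finger_force: 110.1
```

Emit:
drive_tool --moves '[[[0, 0, 0], [0, 0, 0.001], 0.01], [[0, 0, 0], [0, 0, 0.001], 0.01], [[0, 0, 0], [0, 0, 0], 0.01]]'

```text
time: 20.52
eef_pos: [0.5737, -0.2386, 0.0862]
tcp_rot: [-0.113, 0.994, 0.0, 0.0]
contact_force: [0.3, -0.4, -3.7]
opening: 0.294
finger_force: 110.1
```

```bash
python3 ret.py
```

```text
turn(tool) [ 0.001  0.001 -0.   ] shift before turn [-0.0003 -0.0001 -0.0988] after turn [-0.0002 -0.0002 -0.0988]
turn(tool) [ 0.001  0.001 -0.   ] shift before turn [-0.0002 -0.0002  0.001 ] after turn [-0.0002 -0.0002  0.001 ]
[-5.57634594e-01  3.47379411e-01  1.81920982e+00  1.33100289e-03
  9.75218908e-01 -2.35485427e+00] [ 0.57371949 -0.23858936  0.08622112] [ 0.25029734 -0.35564851 -3.69994166]
```

Emit:
drive_tool --moves '[[[0, 0, 0], [0, 0, 0.0008], 0.01], [[0, 0, 0], [0, 0, 0.0006], 0.01], [[0, 0, 0], [0, 0, 0], 0.01], [[0, 0, 0], [0, 0, 0], 0.01]]'

```text
time: 21.02
eef_pos: [0.5738, -0.2387, 0.0852]
tcp_rot: [-0.113, 0.994, 0.0, 0.0]
contact_force: [-1.0, 0.6, -0.4]
opening: 0.29
finger_force: 110.6
```

Emit:
drive_tool --moves '[[[0, 0, 0], [0, 0, 0.0006], 0.01], [[0, 0, 0], [0, 0, 0.0], 0.01], [[0, 0, 0], [0, 0, 0], 0.01]]'

```text
time: 21.4
eef_pos: [0.574, -0.2387, 0.0852]
tcp_rot: [-0.113, 0.994, 0.0, 0.0]
contact_force: [-2.6, 1.9, 6.3]
opening: 0.29
finger_force: 111.1
```

Seated at the original height. Releasing.

Emit:
drive_tool --moves '[[[0, 0, 0], [0, 0, 0], 0.03], [[0, 0, 0], [0, 0, 0], 0.04], [[0, 0, 0], [0, 0, 0], 0.06], [[0, 0, 0], [0, 0, 0], 0.08], [[0, 0, 0], [0, 0, 0], 0.085]]' --grip_force 20

```text
time: 22.02
eef_pos: [0.5737, -0.2386, 0.0841]
tcp_rot: [-0.113, 0.994, 0.0, 0.0]
contact_force: [0.2, -0.2, -0.9]
opening: 0.992
finger_force: 0.0
```

Emit:
drive_tool --moves '[[[0, 0, 0], [0, 0, 0], 0.085], [[0, 0, 0], [0, 0, -0.02], 0.085], [[0, 0, 0], [0, 0, -0.04], 0.085], [[0, 0, 0], [0, 0, -0.06], 0.085], [[0, 0, 0], [0, 0, -0.06], 0.085]]'

```text
time: 22.65
eef_pos: [0.5736, -0.2387, 0.2675]
tcp_rot: [-0.113, 0.994, 0.0, 0.001]
contact_force: [1.1, -1.2, -0.2]
opening: 0.993
finger_force: 0.0
```

Emit:
drive_tool --moves '[[[0, 0, 0], [0, 0, 0], 0.085], [[0, 0, 0], [0, 0, 0], 0.085], [[0, 0, 0], [0, 0, 0], 0.085]]'

```text
time: 23.02
eef_pos: [0.5728, -0.2383, 0.2622]
tcp_rot: [-0.113, 0.994, 0.002, -0.001]
contact_force: [0.5, -0.1, -0.2]
opening: 0.996
finger_force: 0.0
```

```bash
python3 - <<'E'
from h import *
c=shot("wrist","w11");s=shot("side","s11");a=load("side0");sc=shot("scene","sc11")
i=cv2.resize(s["image"][140:320,160:340],(400,400),interpolation=3);j=cv2.resize(sc["image"][190:310,170:290],(400,400),interpolation=3)
cv2.imwrite("pics/crop6.png",np.hstack([i,j])[:,:,::-1])
E
```

```text
(no output)
```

View pics/crop6.png

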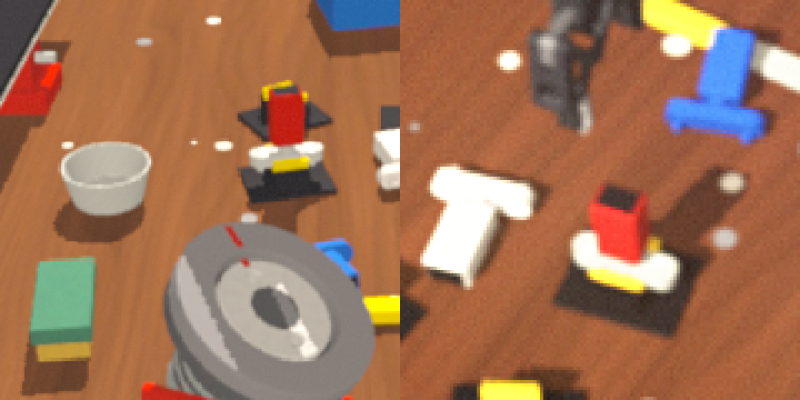

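The spanner stands upright between the yellow cheeks, at crop (618,240), clear of the gripper, and the ring and disc marks are in line at crop (240,245). The look-alikes were already lying down before I reached in. Handing in.

```bash
python3 -c "
from plant import ctrl;print(ctrl.sign_off())"
```

```text
the job is handed in; nothing more can be done
None
```

The ring is turned to its stop with the red marks in line, the spanner stands released and upright on its own rest, and the job is handed in at about 23 s; the hand-in returned no verdict.

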